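# Work the tight drill guide block out of its jig

### The job

The drill guide block that sits in the jig has to come out so that the one with the bigger bores can go in. Turn the jig's T-handled lock about a quarter turn anticlockwise (seen from above) so that its tab swings off the block's shoulder, then grip the block by its head and rock it side to side, along the slot, while you ease it upward until it comes free. It fits tighter than the jig is heavy, so do not pull straight: the jig stands loose and must stay flat on the bench where it is. Finish while still holding the block, upright and still, just clear above its slot (a few centimetres at most), the lock left open and the other things on the bench left alone.

Things in the scene. Friction and masses are not known exactly. Their poses are not given: they have to be found in the camera images.
- jig: Drilling jig, loose on the bench, 1.35 kg: plywood base 110 (x) x 196 (y) x 15 mm, on it an aluminium housing 55 mm wide, its top 55 mm above the bench. Origin on the underside below the slot's middle, z up, y along the slot. Base from y -88 to +108 mm, housing from -67 to +87 mm, lock on it at y +68 mm. Its centre of mass lies below the slot.
- slot_mouth (a point): Middle of the slot's open top, 55 mm above the jig's underside; axes as the jig's. The slot is 27 mm wide (x), 66 mm long (y); the block goes 24 mm deep and stands on a seat 12 mm long in y in its middle. Play each side: 1.5 mm in x, 3 mm in y; the block can rock about 0.2 rad either way about x.
- pinch (a point): Point in the slot's middle 45 mm above the jig's underside, between four sprung plungers (y +-12 mm, two in each cheek). They hold the block by dry friction, over 30 N straight up: far more than lifts the jig. Rocked about this point, 0.13 rad either way, the block slides up on one side and down on the other and may be raised 1.5 mm a swing almost freely. It leaves their grip after rising 16 mm.
- guide: Guide block in the jig's slot, dark hardwood, 0.26 kg, 77 mm high: foot 24 (x) x 60 (y) x 29 mm; on its middle the head, 24 (x) x 32 (y) x 46 mm, with two 6 mm bores lined with steel in the top. The foot's ends beside the head are the shoulders. Origin in the middle of the underside, z up, y along the slot. Seated, the origin is 31 mm and the head 60 to 106 mm above the bench.
- guide_head (a point): Grip point in the middle of the guide block's head, 55 mm above its underside; axes as the block's.
- lock (a joint): Angle of the captive lock about the vertical: 0 with its tab along the jig's -y, over the block's shoulder; grows when turned anticlockwise seen from above, to a stop at 1.6 rad with the tab across the jig, to +x. The tab clears the block from about 0.6 rad. It stays where it is left; 0.05 N m turns it.
- lock_grip (a point): Middle of the lock's black T-bar, on its axis, 79 mm above the bench. The bar is 12 mm wide, 40 mm long, 22 mm high (68 to 90 mm above the bench), its length along the tab. The steel tab just below is 14 mm wide, 4 mm thick, its top 66 mm above the bench, and reaches 48 mm from the axis.
- spare_guide: A second guide block of the same size with 9 mm bores, standing on the bench near the jig; leave it. Origin in the middle of its underside.
- cup: A turned wooden cup, 53 mm wide, 60 mm high; leave it. Origin under its middle.
Things that resemble listed ones, but are neither listed nor needed, are in the scene too. Leave any pink look-alike of the guide alone.

How it is judged:
On the way, in this order (a step that is already met when the one before it is completed fails the run):
1. the lock is turned aside with the block still down in its slot (value of joint lock above 1 rad and z of guide in the frame of jig below 0.04 m), for 0.1 s.
2. the block is rocked over by 3 degrees or more while still in the slot (angle between the z axis of guide and the z axis of jig, either way round above 0.05 rad and z of guide in the frame of jig below 0.05 m), for 0.05 s.
At the end, for the whole second after the job is handed in: the fingers hold the guide block (over 1 N) still (under 0.03 m/s) and upright (within 0.2 rad), its foot 4 to 60 mm above the slot's mouth and within 35 mm sideways of it, touching no part of the jig; the lock is open by more than 1.0 rad and the jig stands flat on the bench (z of guide in the frame of slot_mouth between 0.004 and 0.06 m and horizontal distance between guide and slot_mouth below 0.035 m and angle between guide's own z axis and vertical below 0.2 rad and linear speed of guide below 0.03 m/s and contact force between the fingers and guide above 1 N and contact force between guide and jig below 0.3 N and value of joint lock above 1 rad and height (world z) of jig below 0.004 m and angle between jig's own z axis and vertical below 0.04 rad); the arm keeps its last pose, push and grip.
It fails at once if the jig is lifted or tipped off the bench (over 10 mm, or 0.1 rad) (height (world z) of jig above 0.01 m or angle between jig's own z axis and vertical above 0.1 rad).
It fails at once if the jig is dragged over 50 mm from where it stood (distance of jig from where it was at the start of the episode above 0.05 m).
It fails at once if the spare block or the cup is moved over 30 mm (distance of any of spare_guide, cup from where it was at the start of the episode above 0.03 m).
It also fails if it takes over 64 s, if anything falls off the work surface, if the arm or the gripper's body presses on something with over 40 N, if the wrist force passes 120 N, or if a joint passes its speed limit or range.

### The arm

A 7-joint arm with a two-finger parallel gripper is mounted at the origin on a cart in front of the work surface, level with it; the furniture and walls round the work are solid. World frame = base frame: x ahead of the robot, y to its left, z up, the work surface at z = 0. Lengths are in m, angles in rad, forces in N, time in s.
With the tool pointing down it reaches from about 0.425 to 0.875 m from the base axis. Payload 4.7 kg.
Tool frame: the origin (TCP) lies at the very end of the fingers, on their centre line; the grasp point (between the pads) lies 19 mm behind it; z points along the fingers, y is the line along which they close (so a half turn about z gives the same grasp; the last joint's range is limited). The gripper opens to 85 mm and grips with 20 to 120 N. Pads are 22 mm wide; open, the fingers measure 114 mm over their backs; the gripper's body (76 mm by 85 mm) begins 54 mm behind the grasp point. The pads swing forward as they close: fully open they stand 13 mm farther back than shut.
Start: joints at [-1.149, 0.321, -0.07, 1.45, 0.023, 1.371, -0.057], TCP at [0.258, 0.597, 0.231] pointing down, gripper open.
Joint ranges: [-2.86, 2.86], [-0.3, 2.09], [-1.38, 1.24], [0.06, 2.45], [-1.56, 4.7], [0.09, 2.05], [-2.69, 2.69]. Speed limits (rad/s): [2.57, 2.57, 3.14, 3.14, 3.14, 3.14, 3.14].

### API

Orientations are given as [roll, pitch, yaw] about the fixed x, y, z axes, in that order (R = Rz(yaw) Ry(pitch) Rx(roll)).
In Python, from rig import bot, eyes gives the robot as it stands.
- The arm moves only by the tool drive_tool, never from a script. Its argument "moves" is a list of rows, each an object with "offset": the shift along the tool's x, y, z in m, a list of three; "rotation": the turn, a rotation vector about the tool's x, y, z in degrees, a list of three. A call has 1 to 20 rows; each row is the pose to reach, as a shift and turn from the pose commanded when the call began, along the tool's axes at that moment; what a row does not reach only later rows make up. A row lasts 1/12 s, in which the tool goes at most 41.7 mm and 7.16 degrees, less where a joint would pass 70% of its speed; a pose out of reach is approached as far as the arm can. A call with a gripper value outside its range is refused whole. "grip" is the opening, from 0 (shut) to 1 (fully open), set as the call begins (left out, the last holds). The fingers move at their own pace and stop on an object; the grip force is fixed at half the most. Time passes only in rows, so rows that repeat a pose let the fingers close. It gives the time, the measured TCP pose, the force, the opening and the grip force at its end, in the units of the state.
- bot.read_state(): the state, without advancing time (a new reading comes with each control period).
- eyes.capture(name): name is "scene" or "top" or "wrist"; returns a dict with "img" (480x640x3 uint8, red, green, blue), "mtx" (3x3 intrinsics, pixels), "dist" ([k1, k2, p1, p2, k3] as OpenCV has them; the pictures are not rectified), "R" (3x3) and "t" (3): a world point X has camera coordinates R X + t. Camera axes: x right, y down, z forward; pixel columns grow to the right and rows downward; lengths in m; the calibration is good to about 2 mm. A picture is of the moment at which its call begins. There is no depth.
- bot.hand_in(): hands the job in; it is judged then, once.
The state is a dict: "clock": time; "qpos": joint angles; "qvel": joint speeds; "joint_torque": joint torques, N m; "tool_pos": TCP position; "orientation": TCP orientation; "ft_force": force on the tool from outside, world axes, zero at the start; "ft_torque": the same for the moment, N m; "finger_gap": finger opening in m; "grasp_force": force on a finger pad.
Only numpy, scipy, OpenCV 4.12 (cv2) and the standard library are available. Lean on these libraries where they do the work, as an engineer would, in place of code of your own. Each camera call takes 0.05 s, during which the arm holds its last target. There are 200 camera calls.

## Working session

There is one attempt and no reset: what is moved stays moved. The work goes in short steps, Python scripts to look and compute and a tool call to move; the robot and the scene stay as the last step left them, time stands still between calls to the robot, and variables do not carry over. Pictures are saved under pics/ and viewed, at most 10 in all, crops included, and the job is handed in when it is done.

Besides the shell and the picture viewer there is one more tool, called by a JSON object that holds its "fn" and its "kwargs". drive_tool: Moves the arm, as the interface text tells. Its arguments: {"type":"object","properties":{"moves":{"type":"array","items":{"type":"object","properties":{"offset":{"type":"array","items":{"type":"number"}},"rotation":{"type":"array","items":{"type":"number"}}}}},"grip":{"type":"number"}},"required":["moves"]}

```bash
mkdir -p pics; ls
python3 - <<'E'
from rig import bot, eyes
import cv2,pickle
c={}
for n in("scene","top"):
    d=eyes.capture(n);c[n]=d
    cv2.imwrite(f"pics/{n}0.png",d["img"][:,:,::-1]);print(n,d["t"],d["R"].tolist())
pickle.dump(c,open("c0.pkl","wb"));s=bot.read_state();print(s)
E
```

```text
pics
scene [0.48065083 0.07022861 0.92502046] [[-0.860039534911763, -0.5098456552704086, -0.01973337757826088], [-0.18858508519136657, 0.35357818826638443, -0.9161976481227324], [0.47409668215683964, -0.7842447784870162, -0.40024050692518304]]
top [0.2003984  0.47358135 1.15803285] [[0.024264462610147853, -0.9996994528486672, -0.0034985466005607348], [-0.9956300849871974, -0.023849720126307265, -0.09028800982568369], [0.09017743466425883, 0.005674048287807903, -0.9959095518436407]]
{'clock': 0.1, 'qpos': array([-1.14888765,  0.32175004, -0.07012378,  1.4515884 ,  0.02257723,
        1.37077649, -0.05685897]), 'qvel': array([ 0.00022761, -0.00302355, -0.00025671, -0.00306602,  0.0004755 ,
        0.00121216,  0.00043859]), 'joint_torque': array([-9.34180775e-06, -4.94876254e+01, -3.83910025e-01, -3.15210629e+01,
        1.32296406e-02,  7.32426153e-03,  6.36514500e-06]), 'tool_pos': array([0.25760884, 0.59623866, 0.23031463]), 'orientation': array([-3.13985863e+00,  5.91529130e-05,  2.73388621e+00]), 'ft_force': array([-0.28315689,  0.39349843,  0.51249367]), 'ft_torque': array([-0.06289165, -0.02430877,  0.02706576]), 'grasp_force': 0.0, 'finger_gap': 0.08520046752203911}
```

View pics/scene0.png

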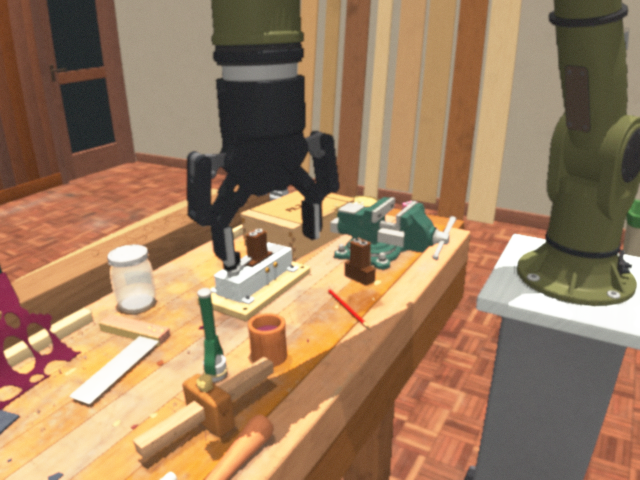

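View pics/top0.png

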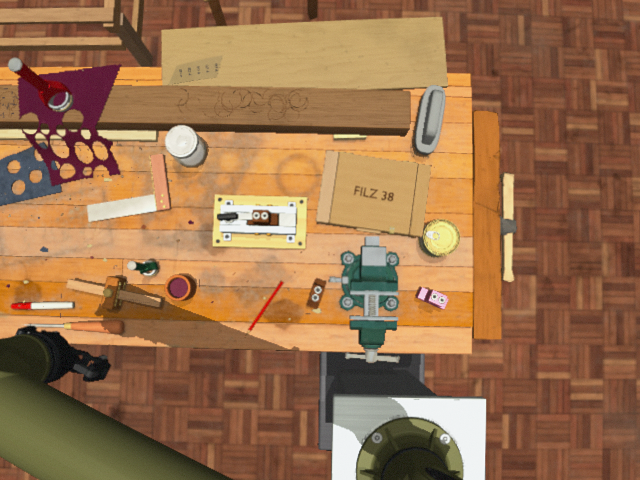

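The top view shows three block-shaped things: the dark block in the jig's slot (262,217), a dark one standing on the bench (316,292), and a pink one (432,297). The one in the jig fits the description, with the lock beside it at (230,216). The cup is at (179,287). I'll confirm this in an enlarged crop.

```bash
python3 - <<'E'
import cv2,pickle
d=pickle.load(open("c0.pkl","rb"))["top"]
im=d["img"][185:260,205:315,::-1]
cv2.imwrite("pics/crop0.png",cv2.resize(im,None,fx=7,fy=7,interpolation=cv2.INTER_CUBIC))
E
cat > h.py <<'E'
import numpy as np,cv2
def ray(d,uv,z):
    p=cv2.undistortPoints(np.array([[uv]],float),d["mtx"],np.array(d["dist"]))[0,0]
    R=np.array(d["R"]);C=-R.T@d["t"];v=R.T@np.array([p[0],p[1],1]);return C+v*(z-C[2])/v[2]
def proj(d,X):
    return cv2.projectPoints(np.array(X,float).reshape(-1,3),cv2.Rodrigues(np.array(d["R"]))[0],np.array(d["t"]),d["mtx"],np.array(d["dist"]))[0][:,0]
E
```

```text
(no output)
```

View pics/crop0.png

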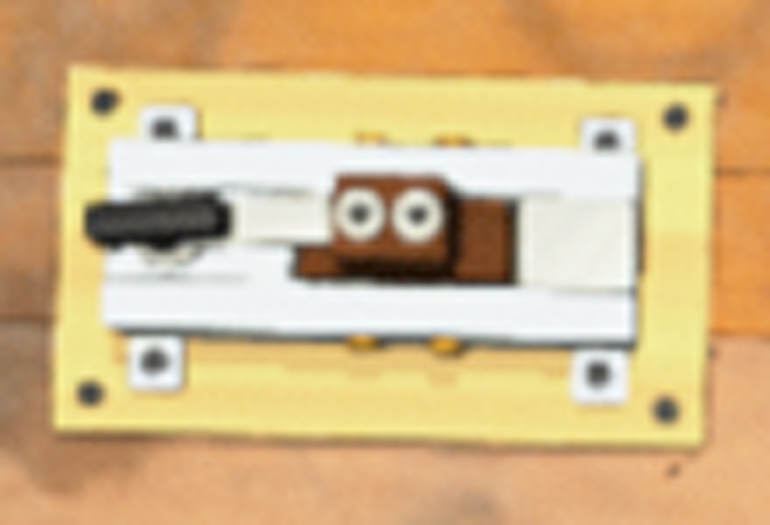

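The crop confirms it: a dark block with two steel-lined small bores at crop (359,213) and (417,214). The black T-bar spans (88..230, 220), and its tab reaches the block. Next I'll fit the jig pose.

Run:
```python
from h import *
import pickle
from scipy.optimize import least_squares
c=pickle.load(open("c0.pkl","rb"));d=c["top"]
o=lambda x,y:np.array([205+(x+.5)/7-.5,185+(y+.5)/7-.5])
pts=[(55,108,15,72,68),(55,-88,15,714,85),(-55,-88,15,702,445),(-55,108,15,55,432),
 (0,0,106,388,213.5),(0,68,90,158,221),(27.5,87,55,108,140),(27.5,-67,55,638,155),(-27.5,-67,55,634,343),(-27.5,87,55,103,328)]
L=np.array([p[:3] for p in pts])/1e3;U=np.array([o(*p[3:]) for p in pts])
def W(q,L):
    k,s=np.cos(q[2]),np.sin(q[2]);return L@np.array([[k,s,0],[-s,k,0],[0,0,1]])+[q[0],q[1],0]
r=least_squares(lambda q:(proj(d,W(q,L))-U).ravel(),[.6,.2,0],loss="soft_l1")
q=r.x;print(q,"yaw deg",np.degrees(q[2]));print(np.round((proj(d,W(q,L))-U),2).tolist())
print("guide",W(q,np.array([[0,0,.055],[0,.068,.079]])))
print("rays guide",ray(d,o(388,213.5),.106),"lock",ray(d,o(158,221),.09))
print("scene proj",proj(c["scene"],W(q,np.array([[0,0,.106],[0,.068,.09],[.055,.108,.015],[-.055,.108,.015],[-.055,-.088,.015]]))))
print("cup",ray(d,(179,287),.06),"spare",ray(d,(316,290),.07))
```

```text
[ 0.50765278  0.31256276 -0.00168734] yaw deg -0.09667720755162283
[[-0.83, 0.01], [0.43, -0.2], [0.73, 0.6], [-0.63, 0.03], [0.18, 0.54], [-0.73, -0.28], [0.29, -0.05], [0.32, -0.36], [0.11, -0.21], [-0.12, 0.01]]
guide [[0.50765278 0.31256276 0.055     ]
 [0.50776752 0.38056267 0.079     ]]
rays guide [0.50869184 0.31294025 0.106     ] lock [0.50723773 0.37911047 0.09      ]
scene proj [[256.37603882 232.49937389]
 [232.03216877 255.38260573]
 [196.72613928 296.88915864]
 [246.61094482 313.80410547]
 [311.09464096 265.91842797]]
cup [0.3661405  0.47532886 0.06      ] spare [0.36719046 0.20115892 0.07      ]
```

{"fn": "drive_tool", "kwargs": {"moves": [{"offset": [-0.315,-0.099,-0.02],"rotation": [0,0,66.6]},{"offset": [-0.315,-0.099,-0.02],"rotation": [0,0,66.6]},{"offset": [-0.315,-0.099,-0.02],"rotation": [0,0,66.6]},{"offset": [-0.315,-0.099,-0.02],"rotation": [0,0,66.6]},{"offset": [-0.315,-0.099,-0.02],"rotation": [0,0,66.6]},{"offset": [-0.315,-0.099,-0.02],"rotation": [0,0,66.6]},{"offset": [-0.315,-0.099,-0.02],"rotation": [0,0,66.6]},{"offset": [-0.315,-0.099,-0.02],"rotation": [0,0,66.6]},{"offset": [-0.315,-0.099,-0.02],"rotation": [0,0,66.6]},{"offset": [-0.315,-0.099,-0.02],"rotation": [0,0,66.6]},{"offset": [-0.315,-0.099,0.03],"rotation": [0,0,66.6]},{"offset": [-0.315,-0.099,0.06],"rotation": [0,0,66.6]},{"offset": [-0.315,-0.099,0.06],"rotation": [0,0,66.6]},{"offset": [-0.315,-0.099,0.06],"rotation": [0,0,66.6]},{"offset": [-0.315,-0.099,0.06],"rotation": [0,0,66.6]}]}}

```text
clock: 1.35
tool_pos: [0.5084, 0.3815, 0.1731]
orientation: [3.14, -0.001, 1.572]
ft_force: [-0.1, 0.2, 0.2]
finger_gap: 0.0852
grasp_force: 0.0
```

Run:
```python
from rig import bot, eyes
from h import *
s=bot.read_state();print(s["clock"],s["tool_pos"],s["orientation"],s["qpos"],s["ft_force"])
d=eyes.capture("wrist");cv2.imwrite("pics/w1.png",d["img"][:,:,::-1])
print(proj(d,[[.5077,.3806,.09],[.508,.3126,.106],[.508,.3126,.055]]))
import pickle;pickle.dump(d,open("w1.pkl","wb"))
```

```text
1.35 [0.5084262  0.3814735  0.17309528] [ 3.14004811e+00 -1.13316018e-03  1.57153922e+00] [-0.87496478  0.3221541   0.2346225   1.57695078 -0.07760919  1.24972177
 -0.62686862] [-0.11565518  0.16621054  0.24347838]
[[320.55986129 249.62950781]
 [321.00206182 346.56207665]
 [320.88379857 311.67083149]]
```

View pics/w1.png

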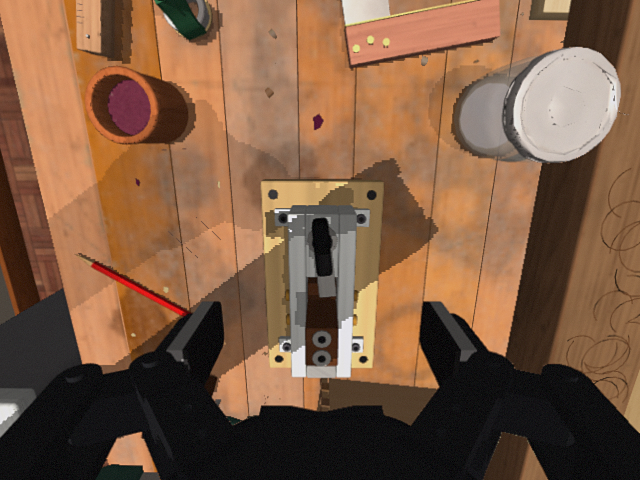

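The wrist view shows the T-bar centred near (321,247) and the bores at (322,340) and (321,358). All are within about 2 mm of the fit, so I'll go down and grip the lock.

{"fn": "drive_tool", "kwargs": {"moves": [{"offset": [-0.001,-0.0005,0.03],"rotation": [0,0,0]},{"offset": [-0.001,-0.0005,0.06],"rotation": [0,0,0]},{"offset": [-0.001,-0.0005,0.085],"rotation": [0,0,0]},{"offset": [-0.001,-0.0005,0.102],"rotation": [0,0,0]},{"offset": [-0.001,-0.0005,0.102],"rotation": [0,0,0]},{"offset": [-0.001,-0.0005,0.102],"rotation": [0,0,0]}]}}

```text
clock: 1.9
tool_pos: [0.508, 0.3806, 0.071]
orientation: [3.14, -0.001, 1.572]
ft_force: [-0.8, -0.3, 1.9]
finger_gap: 0.0856
grasp_force: 0.0
```

{"fn": "drive_tool", "kwargs": {"grip": 0, "moves": [{"offset": [0,0,0]},{"offset": [0,0,0]},{"offset": [0,0,0]},{"offset": [0,0,0]},{"offset": [0,0,0]},{"offset": [0,0,0]},{"offset": [0,0,0]},{"offset": [0,0,0]},{"offset": [0,0,0]},{"offset": [0,0,0]}]}}

```text
invalid input
```

{"fn": "drive_tool", "kwargs": {"grip": 0, "moves": [{"offset": [0,0,0],"rotation": [0,0,0]},{"offset": [0,0,0],"rotation": [0,0,0]},{"offset": [0,0,0],"rotation": [0,0,0]},{"offset": [0,0,0],"rotation": [0,0,0]},{"offset": [0,0,0],"rotation": [0,0,0]},{"offset": [0,0,0],"rotation": [0,0,0]},{"offset": [0,0,0],"rotation": [0,0,0]},{"offset": [0,0,0],"rotation": [0,0,0]},{"offset": [0,0,0],"rotation": [0,0,0]},{"offset": [0,0,0],"rotation": [0,0,0]}]}}

```text
clock: 2.73
tool_pos: [0.5083, 0.3802, 0.0702]
orientation: [3.139, -0.001, 1.571]
ft_force: [3.2, 0.2, 4.2]
finger_gap: 0.0112
grasp_force: 58.1
```

{"fn": "drive_tool", "kwargs": {"moves": [{"offset": [0,0,0],"rotation": [0,0,-5]},{"offset": [0,0,0],"rotation": [0,0,-10]},{"offset": [0,0,0],"rotation": [0,0,-15]},{"offset": [0,0,0],"rotation": [0,0,-20]},{"offset": [0,0,0],"rotation": [0,0,-25]},{"offset": [0,0,0],"rotation": [0,0,-30]},{"offset": [0,0,0],"rotation": [0,0,-35]},{"offset": [0,0,0],"rotation": [0,0,-40]},{"offset": [0,0,0],"rotation": [0,0,-45]},{"offset": [0,0,0],"rotation": [0,0,-50]},{"offset": [0,0,0],"rotation": [0,0,-55]},{"offset": [0,0,0],"rotation": [0,0,-60]},{"offset": [0,0,0],"rotation": [0,0,-65]},{"offset": [0,0,0],"rotation": [0,0,-70]},{"offset": [0,0,0],"rotation": [0,0,-75]},{"offset": [0,0,0],"rotation": [0,0,-80]},{"offset": [0,0,0],"rotation": [0,0,-83]},{"offset": [0,0,0],"rotation": [0,0,-85]},{"offset": [0,0,0],"rotation": [0,0,-85]},{"offset": [0,0,0],"rotation": [0,0,-85]}]}}

```text
clock: 4.4
tool_pos: [0.5085, 0.3803, 0.0702]
orientation: [3.14, 0.002, 3.054]
ft_force: [4.1, 1.5, 5.4]
finger_gap: 0.0107
grasp_force: 59.3
```

{"fn": "drive_tool", "kwargs": {"grip": 0.35, "moves": [{"offset": [0,0,0],"rotation": [0,0,-85]},{"offset": [0,0,0],"rotation": [0,0,0]}]}}

```text
clock: 4.57
tool_pos: [0.5053, 0.3794, 0.0681]
orientation: [-3.14, -0.004, 3.064]
ft_force: [-0.8, 0.8, -0.5]
finger_gap: 0.0299
grasp_force: 0.0
```

I slipped there by leaving a stray rotation in the first row. The fingers were already opening and it was undone, so I'll lift and look.

{"fn": "drive_tool", "kwargs": {"moves": [{"offset": [0,0,0],"rotation": [0,0,0]},{"offset": [0,0,-0.02],"rotation": [0,0,0]},{"offset": [0,0,-0.05],"rotation": [0,0,0]},{"offset": [0,0,-0.085],"rotation": [0,0,0]},{"offset": [0,0,-0.12],"rotation": [0,0,-5]},{"offset": [0,0,-0.12],"rotation": [0,0,-5]},{"offset": [0,0,-0.12],"rotation": [0,0,-5]},{"offset": [0,0,-0.12],"rotation": [0,0,-5]}], "grip": 0.7}}

```text
clock: 5.23
tool_pos: [0.506, 0.3796, 0.1882]
orientation: [-3.14, -0.002, -3.14]
ft_force: [-0.5, -0.8, -0.8]
finger_gap: 0.0599
grasp_force: 0.0
```

Run:
```python
from rig import bot, eyes
from h import *
import pickle
s=bot.read_state();print(s["clock"],s["tool_pos"],s["orientation"],s["finger_gap"],s["ft_force"],s["qpos"])
d=eyes.capture("wrist");t=eyes.capture("top");pickle.dump((d,t),open("c2.pkl","wb"))
a=cv2.resize(t["img"][190:250,205:315],None,fx=5,fy=5,interpolation=cv2.INTER_CUBIC)
b=cv2.resize(d["img"],(800//2,300));import numpy as np
im=np.zeros((600,640,3),np.uint8);im[:300,:550]=a;b=d["img"][90:390];im[300:]=b
cv2.imwrite("pics/m2.png",im[:,:,::-1])
print(proj(d,[[.508,.3806,.09],[.508,.3126,.106]])-[0,90]+[0,300])
```

```text
5.2333 [0.50603968 0.37957062 0.18818414] [-3.14024710e+00 -2.25220471e-03 -3.14026229e+00] 0.059937796645898545 [-0.51637191 -0.76785698 -0.84318067] [-0.65154296  0.30829033 -0.04168893  1.55335081  0.01277678  1.28281869
  0.87719842]
[[323.6937693  455.99372842]
 [227.19537372 462.84932116]]
```

View pics/m2.png

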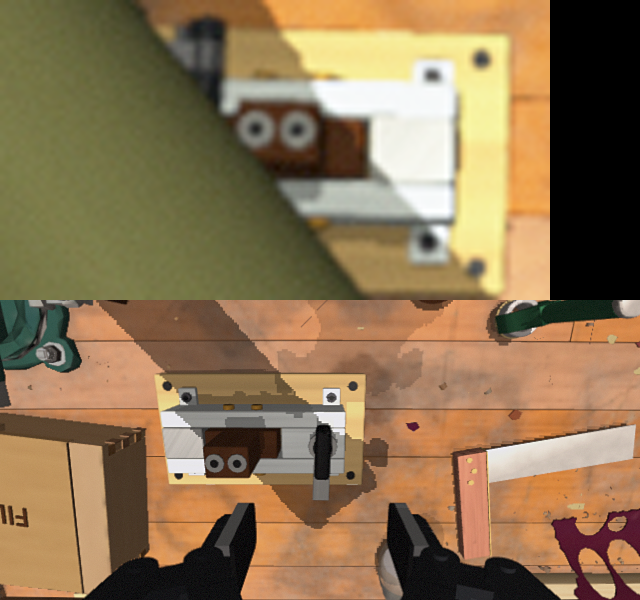

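The lock's tab now lies across the jig, and the bar is at wrist (322,455). The block's bores are at (213,463) and (237,463), about 1.5 mm toward -y of the prediction. I'll go to the head next.

{"fn": "drive_tool", "kwargs": {"moves": [{"offset": [-0.002,-0.035,0],"rotation": [0,0,0]},{"offset": [-0.002,-0.068,0],"rotation": [0,0,0]},{"offset": [-0.002,-0.068,0],"rotation": [0,0,0]},{"offset": [-0.002,-0.068,0.04],"rotation": [0,0,0]},{"offset": [-0.002,-0.068,0.075],"rotation": [0,0,0]},{"offset": [-0.002,-0.068,0.1],"rotation": [0,0,0]},{"offset": [-0.002,-0.068,0.12],"rotation": [0,0,0]},{"offset": [-0.002,-0.068,0.12],"rotation": [0,0,0]},{"offset": [-0.002,-0.068,0.12],"rotation": [0,0,0]}]}}

```text
clock: 6.08
tool_pos: [0.5077, 0.311, 0.0673]
orientation: [-3.139, -0.004, -3.141]
ft_force: [0.3, -0.4, 0.7]
finger_gap: 0.06
grasp_force: 0.0
```

{"fn": "drive_tool", "kwargs": {"grip": 0, "moves": [{"offset": [0,0,0],"rotation": [0,0,0]},{"offset": [0,0,0],"rotation": [0,0,0]},{"offset": [0,0,0],"rotation": [0,0,0]},{"offset": [0,0,0],"rotation": [0,0,0]},{"offset": [0,0,0],"rotation": [0,0,0]},{"offset": [0,0,0],"rotation": [0,0,0]},{"offset": [0,0,0],"rotation": [0,0,0]}]}}

```text
clock: 6.67
tool_pos: [0.5105, 0.3124, 0.0713]
orientation: [3.14, 0.003, -3.141]
ft_force: [-0.3, -2.1, 6.0]
finger_gap: 0.0312
grasp_force: 62.2
```

{"fn": "drive_tool", "kwargs": {"moves": [{"offset": [0,0.0009,-0.0002],"rotation": [2,0,0]},{"offset": [0,0.0017,-0.0004],"rotation": [4,0,0]},{"offset": [0,0.0026,-0.0007],"rotation": [6,0,0]},{"offset": [0,0.0035,-0.0008],"rotation": [8,0,0]},{"offset": [0,0.0035,-0.0008],"rotation": [8,0,0]}]}}

```text
clock: 7.08
tool_pos: [0.5102, 0.317, 0.0715]
orientation: [-3.002, 0.003, -3.138]
ft_force: [-0.1, -2.2, 9.3]
finger_gap: 0.0313
grasp_force: 63.5
```

Run:
```python
from rig import bot
s=bot.read_state();print({k:s[k].round(4) for k in("tool_pos","orientation","ft_force","ft_torque","qvel")})
```

```text
{'tool_pos': array([0.5102, 0.317 , 0.0715]), 'orientation': array([-3.0015e+00,  2.9000e-03, -3.1384e+00]), 'ft_force': array([-0.138 , -2.1673,  9.2959]), 'ft_torque': array([-0.5035, -0.112 ,  0.1341]), 'qvel': array([ 0.022 , -0.019 ,  0.011 ,  0.0172, -0.0445, -0.0195,  0.0401])}
```

```bash
cat > rows.py <<'E'
import sys;from math import *
d,hs=float(sys.argv[1]),float(sys.argv[2])
for i in range(1,17):
    phi=-2*i if i<=8 else -32+2*i
    h=hs*i/16;a=radians(phi)
    print('{"offset": [0, %.4f, %.4f], "rotation": [%d, 0, 0]},'%((d+h)*sin(a),d-(d+h)*cos(a),phi),end=" ")
print()
E
python3 rows.py .025 .005;python3 rows.py .030 .003;python3 rows.py .033 .003;python3 rows.py .036 .003;python3 rows.py .039 .003
```

```text
{"offset": [0, -0.0009, -0.0003], "rotation": [-2, 0, 0]}, {"offset": [0, -0.0018, -0.0006], "rotation": [-4, 0, 0]}, {"offset": [0, -0.0027, -0.0008], "rotation": [-6, 0, 0]}, {"offset": [0, -0.0037, -0.0010], "rotation": [-8, 0, 0]}, {"offset": [0, -0.0046, -0.0012], "rotation": [-10, 0, 0]}, {"offset": [0, -0.0056, -0.0013], "rotation": [-12, 0, 0]}, {"offset": [0, -0.0066, -0.0014], "rotation": [-14, 0, 0]}, {"offset": [0, -0.0076, -0.0014], "rotation": [-16, 0, 0]}, {"offset": [0, -0.0067, -0.0020], "rotation": [-14, 0, 0]}, {"offset": [0, -0.0058, -0.0025], "rotation": [-12, 0, 0]}, {"offset": [0, -0.0049, -0.0030], "rotation": [-10, 0, 0]}, {"offset": [0, -0.0040, -0.0035], "rotation": [-8, 0, 0]}, {"offset": [0, -0.0030, -0.0039], "rotation": [-6, 0, 0]}, {"offset": [0, -0.0020, -0.0043], "rotation": [-4, 0, 0]}, {"offset": [0, -0.0010, -0.0047], "rotation": [-2, 0, 0]}, {"offset": [0, 0.0000, -0.0050], "rotation": [0, 0, 0]}, 
{"offset": [0, -0.0011, -0.0002], "rotation": [-2, 0, 0]}, {"offset": [0, -0.0021, -0.0003], "rotation": [-4, 0, 0]}, {"offset": [0, -0.0032, -0.0004]
[... 2947 characters left out ...]
[0, -0.0069, -0.0003], "rotation": [-10, 0, 0]}, {"offset": [0, -0.0083, -0.0002], "rotation": [-12, 0, 0]}, {"offset": [0, -0.0098, -0.0001], "rotation": [-14, 0, 0]}, {"offset": [0, -0.0112, 0.0001], "rotation": [-16, 0, 0]}, {"offset": [0, -0.0098, -0.0005], "rotation": [-14, 0, 0]}, {"offset": [0, -0.0085, -0.0010], "rotation": [-12, 0, 0]}, {"offset": [0, -0.0071, -0.0014], "rotation": [-10, 0, 0]}, {"offset": [0, -0.0057, -0.0018], "rotation": [-8, 0, 0]}, {"offset": [0, -0.0043, -0.0022], "rotation": [-6, 0, 0]}, {"offset": [0, -0.0029, -0.0025], "rotation": [-4, 0, 0]}, {"offset": [0, -0.0015, -0.0028], "rotation": [-2, 0, 0]}, {"offset": [0, 0.0000, -0.0030], "rotation": [0, 0, 0]},
```

{"fn": "drive_tool", "kwargs": {"moves": [{"offset": [0,-0.0009,-0.0003],"rotation": [-2,0,0]},{"offset": [0,-0.0018,-0.0006],"rotation": [-4,0,0]},{"offset": [0,-0.0027,-0.0008],"rotation": [-6,0,0]},{"offset": [0,-0.0037,-0.001],"rotation": [-8,0,0]},{"offset": [0,-0.0046,-0.0012],"rotation": [-10,0,0]},{"offset": [0,-0.0056,-0.0013],"rotation": [-12,0,0]},{"offset": [0,-0.0066,-0.0014],"rotation": [-14,0,0]},{"offset": [0,-0.0076,-0.0014],"rotation": [-16,0,0]},{"offset": [0,-0.0067,-0.002],"rotation": [-14,0,0]},{"offset": [0,-0.0058,-0.0025],"rotation": [-12,0,0]},{"offset": [0,-0.0049,-0.003],"rotation": [-10,0,0]},{"offset": [0,-0.004,-0.0035],"rotation": [-8,0,0]},{"offset": [0,-0.003,-0.0039],"rotation": [-6,0,0]},{"offset": [0,-0.002,-0.0043],"rotation": [-4,0,0]},{"offset": [0,-0.001,-0.0047],"rotation": [-2,0,0]},{"offset": [0,0,-0.005],"rotation": [0,0,0]}]}}

```text
clock: 8.42
tool_pos: [0.5094, 0.3143, 0.0736]
orientation: [-2.998, -0.0, 3.141]
ft_force: [1.4, -3.4, -7.9]
finger_gap: 0.0312
grasp_force: 62.8
```

{"fn": "drive_tool", "kwargs": {"moves": [{"offset": [0,-0.0011,-0.0002],"rotation": [-2,0,0]},{"offset": [0,-0.0021,-0.0003],"rotation": [-4,0,0]},{"offset": [0,-0.0032,-0.0004],"rotation": [-6,0,0]},{"offset": [0,-0.0043,-0.0005],"rotation": [-8,0,0]},{"offset": [0,-0.0054,-0.0005],"rotation": [-10,0,0]},{"offset": [0,-0.0065,-0.0004],"rotation": [-12,0,0]},{"offset": [0,-0.0076,-0.0004],"rotation": [-14,0,0]},{"offset": [0,-0.0087,-0.0003],"rotation": [-16,0,0]},{"offset": [0,-0.0077,-0.0007],"rotation": [-14,0,0]},{"offset": [0,-0.0066,-0.0012],"rotation": [-12,0,0]},{"offset": [0,-0.0056,-0.0016],"rotation": [-10,0,0]},{"offset": [0,-0.0045,-0.0019],"rotation": [-8,0,0]},{"offset": [0,-0.0034,-0.0023],"rotation": [-6,0,0]},{"offset": [0,-0.0023,-0.0025],"rotation": [-4,0,0]},{"offset": [0,-0.0011,-0.0028],"rotation": [-2,0,0]},{"offset": [0,0,-0.003],"rotation": [0,0,0]}]}}

```text
clock: 9.75
tool_pos: [0.5091, 0.3157, 0.077]
orientation: [-3.0, -0.0, -3.141]
ft_force: [0.6, -0.1, -7.7]
finger_gap: 0.0309
grasp_force: 64.5
```

Rising steadily (3.4 mm) under a small load, so I'll continue.

{"fn": "drive_tool", "kwargs": {"moves": [{"offset": [0,-0.0012,-0.0002],"rotation": [-2,0,0]},{"offset": [0,-0.0023,-0.0003],"rotation": [-4,0,0]},{"offset": [0,-0.0035,-0.0004],"rotation": [-6,0,0]},{"offset": [0,-0.0047,-0.0004],"rotation": [-8,0,0]},{"offset": [0,-0.0059,-0.0004],"rotation": [-10,0,0]},{"offset": [0,-0.0071,-0.0004],"rotation": [-12,0,0]},{"offset": [0,-0.0083,-0.0003],"rotation": [-14,0,0]},{"offset": [0,-0.0095,-0.0002],"rotation": [-16,0,0]},{"offset": [0,-0.0084,-0.0007],"rotation": [-14,0,0]},{"offset": [0,-0.0073,-0.0011],"rotation": [-12,0,0]},{"offset": [0,-0.0061,-0.0015],"rotation": [-10,0,0]},{"offset": [0,-0.0049,-0.0019],"rotation": [-8,0,0]},{"offset": [0,-0.0037,-0.0022],"rotation": [-6,0,0]},{"offset": [0,-0.0025,-0.0025],"rotation": [-4,0,0]},{"offset": [0,-0.0012,-0.0028],"rotation": [-2,0,0]},{"offset": [0,0,-0.003],"rotation": [0,0,0]}]}}

```text
clock: 11.08
tool_pos: [0.5089, 0.3147, 0.08]
orientation: [-2.997, -0.002, 3.141]
ft_force: [-0.3, -1.0, -4.2]
finger_gap: 0.0316
grasp_force: 65.9
```

{"fn": "drive_tool", "kwargs": {"moves": [{"offset": [0,-0.0013,-0.0002],"rotation": [-2,0,0]},{"offset": [0,-0.0025,-0.0003],"rotation": [-4,0,0]},{"offset": [0,-0.0038,-0.0004],"rotation": [-6,0,0]},{"offset": [0,-0.0051,-0.0004],"rotation": [-8,0,0]},{"offset": [0,-0.0064,-0.0004],"rotation": [-10,0,0]},{"offset": [0,-0.0077,-0.0003],"rotation": [-12,0,0]},{"offset": [0,-0.009,-0.0002],"rotation": [-14,0,0]},{"offset": [0,-0.0103,0],"rotation": [-16,0,0]},{"offset": [0,-0.0091,-0.0006],"rotation": [-14,0,0]},{"offset": [0,-0.0079,-0.001],"rotation": [-12,0,0]},{"offset": [0,-0.0066,-0.0015],"rotation": [-10,0,0]},{"offset": [0,-0.0053,-0.0019],"rotation": [-8,0,0]},{"offset": [0,-0.004,-0.0022],"rotation": [-6,0,0]},{"offset": [0,-0.0027,-0.0025],"rotation": [-4,0,0]},{"offset": [0,-0.0014,-0.0028],"rotation": [-2,0,0]},{"offset": [0,0,-0.003],"rotation": [0,0,0]}]}}

```text
clock: 12.42
tool_pos: [0.5086, 0.3167, 0.0831]
orientation: [-2.999, -0.001, -3.141]
ft_force: [-0.9, -1.0, -2.2]
finger_gap: 0.0311
grasp_force: 66.3
```

{"fn": "drive_tool", "kwargs": {"moves": [{"offset": [0,-0.0014,-0.0002],"rotation": [-2,0,0]},{"offset": [0,-0.0027,-0.0003],"rotation": [-4,0,0]},{"offset": [0,-0.0041,-0.0003],"rotation": [-6,0,0]},{"offset": [0,-0.0055,-0.0004],"rotation": [-8,0,0]},{"offset": [0,-0.0069,-0.0003],"rotation": [-10,0,0]},{"offset": [0,-0.0083,-0.0002],"rotation": [-12,0,0]},{"offset": [0,-0.0098,-0.0001],"rotation": [-14,0,0]},{"offset": [0,-0.0112,0.0001],"rotation": [-16,0,0]},{"offset": [0,-0.0098,-0.0005],"rotation": [-14,0,0]},{"offset": [0,-0.0085,-0.001],"rotation": [-12,0,0]},{"offset": [0,-0.0071,-0.0014],"rotation": [-10,0,0]},{"offset": [0,-0.0057,-0.0018],"rotation": [-8,0,0]},{"offset": [0,-0.0043,-0.0022],"rotation": [-6,0,0]},{"offset": [0,-0.0029,-0.0025],"rotation": [-4,0,0]},{"offset": [0,-0.0015,-0.0028],"rotation": [-2,0,0]},{"offset": [0,0,-0.003],"rotation": [0,0,0]}]}}

```text
clock: 13.75
tool_pos: [0.5089, 0.3159, 0.0877]
orientation: [-2.998, -0.001, 3.141]
ft_force: [-3.1, -3.3, 4.8]
finger_gap: 0.0311
grasp_force: 67.5
```

```bash
python3 rows.py .041 .003
python3 - <<'E'
from rig import bot, eyes
import cv2,numpy as np
d=eyes.capture("scene")["img"][200:340,160:340];w=eyes.capture("wrist")["img"][60:480]
cv2.imwrite("pics/s3.png",np.vstack([cv2.resize(d,None,fx=4,fy=4,interpolation=cv2.INTER_CUBIC)])[:,:,::-1])
E
```

```text
{"offset": [0, -0.0014, -0.0002], "rotation": [-2, 0, 0]}, {"offset": [0, -0.0029, -0.0003], "rotation": [-4, 0, 0]}, {"offset": [0, -0.0043, -0.0003], "rotation": [-6, 0, 0]}, {"offset": [0, -0.0058, -0.0003], "rotation": [-8, 0, 0]}, {"offset": [0, -0.0073, -0.0003], "rotation": [-10, 0, 0]}, {"offset": [0, -0.0088, -0.0002], "rotation": [-12, 0, 0]}, {"offset": [0, -0.0102, -0.0001], "rotation": [-14, 0, 0]}, {"offset": [0, -0.0117, 0.0001], "rotation": [-16, 0, 0]}, {"offset": [0, -0.0103, -0.0004], "rotation": [-14, 0, 0]}, {"offset": [0, -0.0089, -0.0009], "rotation": [-12, 0, 0]}, {"offset": [0, -0.0075, -0.0014], "rotation": [-10, 0, 0]}, {"offset": [0, -0.0060, -0.0018], "rotation": [-8, 0, 0]}, {"offset": [0, -0.0045, -0.0022], "rotation": [-6, 0, 0]}, {"offset": [0, -0.0030, -0.0025], "rotation": [-4, 0, 0]}, {"offset": [0, -0.0015, -0.0028], "rotation": [-2, 0, 0]}, {"offset": [0, 0.0000, -0.0030], "rotation": [0, 0, 0]},
```

View pics/s3.png

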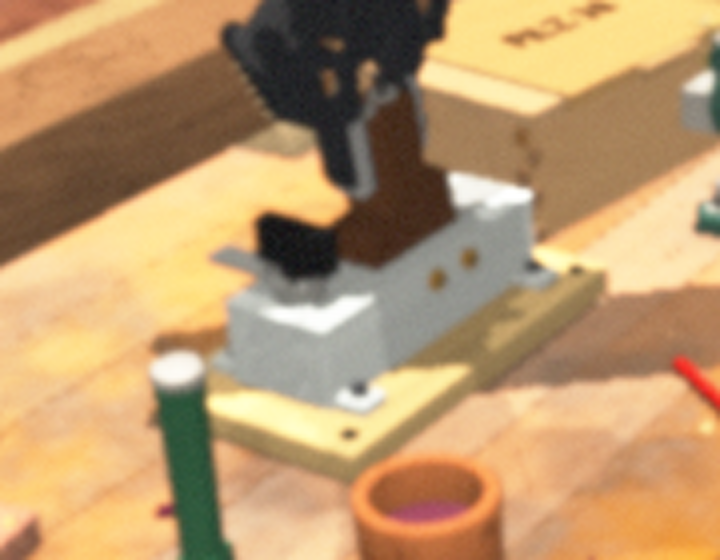

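The scene crop shows the block held at about (400,190), mostly out and tilted, with the jig flat and the lock open. One more swing, then I'll bring it upright.

{"fn": "drive_tool", "kwargs": {"moves": [{"offset": [0,-0.0014,-0.0002],"rotation": [-2,0,0]},{"offset": [0,-0.0029,-0.0003],"rotation": [-4,0,0]},{"offset": [0,-0.0043,-0.0003],"rotation": [-6,0,0]},{"offset": [0,-0.0058,-0.0003],"rotation": [-8,0,0]},{"offset": [0,-0.0073,-0.0003],"rotation": [-10,0,0]},{"offset": [0,-0.0088,-0.0002],"rotation": [-12,0,0]},{"offset": [0,-0.0102,-0.0001],"rotation": [-14,0,0]},{"offset": [0,-0.0117,0.0001],"rotation": [-16,0,0]},{"offset": [0,-0.0103,-0.0004],"rotation": [-14,0,0]},{"offset": [0,-0.0089,-0.0009],"rotation": [-12,0,0]},{"offset": [0,-0.0075,-0.0014],"rotation": [-10,0,0]},{"offset": [0,-0.006,-0.0018],"rotation": [-8,0,0]},{"offset": [0,-0.006,-0.0018],"rotation": [-8,0,0]},{"offset": [0,-0.006,-0.0018],"rotation": [-8,0,0]}]}}

```text
clock: 15.02
tool_pos: [0.5087, 0.3122, 0.0888]
orientation: [3.14, -0.001, -3.141]
ft_force: [-0.4, -0.2, -3.3]
finger_gap: 0.0314
grasp_force: 66.5
```

{"fn": "drive_tool", "kwargs": {"moves": [{"offset": [0,0,-0.001],"rotation": [0,0,0]},{"offset": [0,0,-0.002],"rotation": [0,0,0]},{"offset": [0,0,-0.003],"rotation": [0,0,0]},{"offset": [0,0,-0.004],"rotation": [0,0,0]}]}}

```text
clock: 15.35
tool_pos: [0.5094, 0.3117, 0.0938]
orientation: [3.141, 0.0, 3.141]
ft_force: [0.4, 0.4, -2.4]
finger_gap: 0.0314
grasp_force: 66.5
```

Only the block's weight is left, so it is free.

{"fn": "drive_tool", "kwargs": {"moves": [{"offset": [0,0,-0.003],"rotation": [0,0,0]},{"offset": [0,0,-0.006],"rotation": [0,0,0]},{"offset": [0,0,-0.009],"rotation": [0,0,0]},{"offset": [0,0,-0.012],"rotation": [0,0,0]},{"offset": [0,0,-0.015],"rotation": [0,0,0]},{"offset": [0,0,-0.018],"rotation": [0,0,0]},{"offset": [0,0,-0.021],"rotation": [0,0,0]},{"offset": [0,0,-0.024],"rotation": [0,0,0]},{"offset": [0,0,-0.026],"rotation": [0,0,0]},{"offset": [0,0,-0.026],"rotation": [0,0,0]},{"offset": [0,0,-0.026],"rotation": [0,0,0]},{"offset": [0,0,-0.026],"rotation": [0,0,0]},{"offset": [0,0,-0.026],"rotation": [0,0,0]},{"offset": [0,0,-0.026],"rotation": [0,0,0]},{"offset": [0,0,-0.026],"rotation": [0,0,0]},{"offset": [0,0,-0.026],"rotation": [0,0,0]}]}}

```text
clock: 16.68
tool_pos: [0.5092, 0.312, 0.1195]
orientation: [-3.142, -0.0, -3.141]
ft_force: [0.2, -0.0, -2.9]
finger_gap: 0.0308
grasp_force: 66.5
```

Run:
```python
from rig import bot, eyes
import cv2,numpy as np
d=eyes.capture("scene")["img"][180:330,160:340]
cv2.imwrite("pics/s4.png",cv2.resize(d,None,fx=4,fy=4,interpolation=cv2.INTER_CUBIC)[:,:,::-1])
```

```text
(no output)
```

View pics/s4.png

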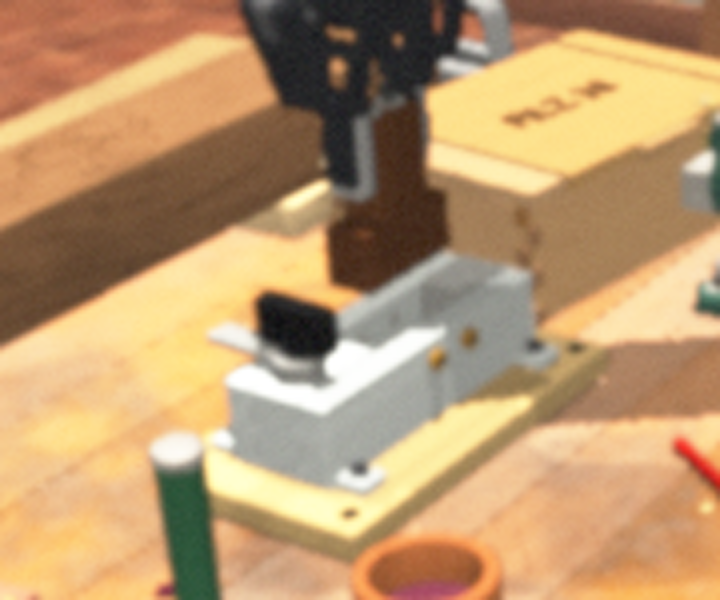

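The block (390,240) hangs upright and clear above the empty slot. The jig is flat and the lock is open at (290,330).

```bash
python3 -c "
from rig import bot
print(bot.hand_in())"
```

```text
the job is handed in; nothing more can be done
None
```

I turned the lock open, rocked the block free and handed the job in with it held upright about 2 cm above its slot; the last picture shows the jig flat on the bench, but the hand-in gave no verdict.

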